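Feel for the study case's hidden release

TASK

Open the grey study case by its hidden release: feel with a fingertip along the black front edge under the lip for the hidden notch, press the pad inside it fully in so that the window lid stands ajar, and take the hand away. Do not touch the lid itself, and leave everything else on the table where it stands.

Things in the scene. Friction and masses are not known exactly. Their poses are not given: they have to be found in the camera images.
- case: Study case: flat grey case with a clear window lid, fixed on the table, 160 mm deep (x) by 324 wide (y) by 80 high. Origin at the centre of its underside, x from its front (robot's side) to its rear, z up. Along the front top runs a lip: front at x = -80 mm, z = 70 to 80 mm. Under it the black front edge is 6 mm set back; a shut gripper leaning 30 to 40 degrees, fingertips forward, gets under the lip.
- front_edge (a point): Middle of the black front edge's upright face, 25 mm above the table (case x = -74, y = 0); axes as the case. The face runs 300 mm along y, z = 3 to 70 mm above the table, in five look-alike 60 mm panels centred at y = -120, -60, 0, 60, 120 mm. The middle of one unknown panel holds the hidden notch: 50 mm wide, z = 8 to 67 mm above the table, 9 mm deep to the release pad. The rest does not give.
- release (a joint): The black release pad at the bottom of the notch, 47 mm wide, z = 9 to 64 mm: slides straight back (+x of the case) when pressed. 0 = out, 0.005 m = fully in. Takes about 6 N to move, and stays where it is left. It is linked to the lid: as it goes in, the lid rises.
- lid_hinge (a joint): Hinge of the window lid along the rear of the case: 0 = shut, grows as it rises, 22 rad per m of release travel, 0.11 rad (its front edge about 13 mm up) with the release fully in.
- lid_window: The clear window lid with its aluminium frame, 113 mm deep by 272 wide, inset in the case's top from 27 mm behind the black front edge's face. Origin on its hinge line, 68 mm behind the case's centre and 78 mm up; x to the rear. Not to be touched.
- tape_roll: Bystander: white tape roll, 62 mm across, 48 high, on its flat side. Origin at the centre of its underside.
- cap: Bystander: white screw cap, 30 mm across, 13 high. Origin at the centre of its underside.
- red_jar: Bystander: white jar with red lid, 115 mm across, 129 high. Origin at the centre of its underside.
- pill_pot: Bystander: white sample pot, 38 mm across, 58 high, left of the case. Origin at the centre of its underside.
- small_pot: Bystander: white sample pot, 27 mm across, 33 high, in front of the case. Origin at the centre of its underside.
Things that resemble listed ones, but are neither listed nor needed, are in the scene too. What is shaped like the part that bears release but orange or pink is not meant.

How it is judged (in metres and radians):
On the way:
1. the release pad is pressed in and the lid has come ajar (value of joint release above 0.004 m and value of joint lid_hinge above 0.08 rad), for 0.2 s.
At the end, for the whole second after the job is handed in: the release pad is at least 4 mm in (of 5), the lid stands ajar by at least 0.08 rad and is at rest (all of step 1 and velocity of joint lid_hinge between -0.05 and 0.05 rad/s); the robot touches nothing.
It fails at once if the robot touches the lid with more than 2 N (contact force between any of the arm, the fingers and lid_window above 2 N).
It fails at once if a bystander is lifted, or shifted by more than 15 mm (distance of any of tape_roll, cap, red_jar, pill_pot, small_pot from where it was at the start of the episode above 0.015 m).
It also fails if it takes over 61 s, if anything falls off the work surface, if the arm or the gripper's body presses on something with over 40 N, if the wrist force passes 120 N, or if a joint passes its speed limit or range.

ROBOT

A 6-joint arm with a two-finger parallel gripper is mounted at the origin on a cart in front of the work surface, level with it; the furniture and walls round the work are solid. World frame = base frame: x ahead of the robot, y to its left, z up, the work surface at z = 0. Lengths are in m, angles in degrees, forces in N, time in s.
With the tool pointing down it reaches from about 0.25 to 0.725 m from the base axis. Payload 9.7 kg.
Tool frame: the origin (TCP) lies midway between the tips of the shut fingers; the grasp point (between the pads) lies 19 mm behind it; z points along the fingers, y is the direction in which the jaws open and shut (so a half turn about z gives the same grasp; the last joint's range is limited). The gripper opens to 85 mm and grips with 20 to 120 N. Pads are 22 mm wide; open, the fingers measure 114 mm over their backs; the gripper's body (76 mm by 85 mm) begins 54 mm behind the grasp point. The pads swing forward as they close: fully open they stand 13 mm farther back than shut.
Start: joints at [-72.708, 4.979, 10.078, 95.1, 0, 90], TCP at [0.163, -0.525, 0.231] pointing down, gripper open.
Joint ranges: [-179.16, 179.16], [-48.56, 103.87], [-65.8, 70.77], [-126.05, 130.52], [-82.76, 87.17], [-180, 180]. Speed limits (degrees/s): [127.2, 127.2, 147.25, 180, 180, 180].

INTERFACE

Orientations are given as [roll, pitch, yaw] about the fixed x, y, z axes, in that order (R = Rz(yaw) Ry(pitch) Rx(roll)).
In Python, from workcell import bot, camera, recognise gives the robot as it stands. The module is installed in compiled form; this text tells all that it offers.
- The arm moves only by the tool apply_moves, never from a script. Its argument "targets" is one flat list of numbers, 7 for each row, row after row: the shift along the world's x, y, z in units of 30 mm (1.0 is 30 mm), then the turn, a rotation vector about the world's x, y, z in units of 6 degrees (1.0 is 6 degrees), then the opening, from 0 (shut) to 1 (fully open). A call has 1 to 5 rows; each row is the pose to reach, as a shift and turn from the pose commanded when the call began; what a row does not reach only later rows make up. A row lasts 1/10 s, in which the tool goes at most 50 mm and 8.59 degrees, less where a joint would pass 70% of its speed; a pose out of reach is approached as far as the arm can. A call with a gripper value outside its range is refused whole. The fingers move at their own pace and stop on an object; "newtons" is the grip in N (left out, the last holds). Time passes only in rows, so rows that repeat a pose let the fingers close. It gives the time, the measured TCP pose, the force and the opening at its end, in the units of the state.
- bot.get_obs(): the state, without advancing time (a new reading comes with each control period).
- camera(name): name is "scene" or "side" or "wrist"; returns a dict with "img" (384x512x3 uint8, red, green, blue), "intrinsics" (3x3 intrinsics, pixels), "origin" and "rotation" of the camera in the world. Camera axes: x right, y up, looking along -z (the intrinsics and any distortion apply to the point x, -y, -z); pixel columns grow to the right and rows downward; lengths in m; the calibration is good to about 2 mm. A picture is of the moment at which its call begins. There is no depth.
- bot.job_done(): hands the job in, once; it reports no verdict.
Trained networks look in the newest picture that a camera, given by its name, has taken for a name from the list of things; names that differ only in an ending like _2 or _b are one class to them, and where a whole thing is asked for, a point or a joint stands for the part that bears it (a point fixed in the world has none). Each returns a list of dicts, best first, with "conf" (0 to 1); they miss things now and then, are a little off and sometimes report something else, mostly with a low value. They report only what shows in the picture. A call takes as long as a camera call. They do not tell look-alikes from the thing itself.
- recognise(query, camera): "box" ([left, top, right, bottom] in pixels, round what is visible of it).
The state is a dict: "time": time; "q": joint angles; "qd": joint speeds; "joint_efforts": joint torques, N m; "ee_pos": TCP position; "tcp_rot": TCP orientation; "wrist_force": force on the tool from outside, world axes, zero at the start; "torque": the same for the moment, N m; "opening": finger opening in m.
Only numpy, scipy, OpenCV 4.12 (cv2) and the standard library are available. Lean on these libraries where they do the work, as an engineer would, in place of code of your own. Each camera call takes 0.05 s, during which the arm holds its last target.

## Working session

There is one attempt and no reset: what is moved stays moved. The work goes in short steps, Python scripts to look and compute and a tool call to move; the robot and the scene stay as the last step left them, time stands still between calls to the robot, and variables do not carry over. Pictures are saved under pics/ and viewed, and the job is handed in when it is done.

Besides the shell and the picture viewer there is one more tool, called after "Request:" as name(argument=value, ...) on one line, values as JSON. apply_moves: Moves the arm, as the interface text tells. Its arguments: {"type":"object","properties":{"targets":{"type":"array"},"newtons":{"type":"number"}},"required":["targets"]}

```bash
mkdir -p pics; cat > h.py <<'E'
import numpy as np, cv2
from workcell import bot, camera, recognise
def ray(c,u,v):
    K=np.array(c["intrinsics"]);d=np.linalg.inv(K)@np.array([u,v,1.]);d=np.array([d[0],-d[1],-d[2]])
    return np.array(c["origin"]),np.array(c["rotation"])@d
def atz(c,u,v,z):
    o,d=ray(c,u,v);return o+d*(z-o[2])/d[2]
def proj(c,p):
    q=np.array(c["rotation"]).T@(np.array(p)-c["origin"]);q=np.array([q[0],-q[1],-q[2]]);r=np.array(c["intrinsics"])@q;return r[:2]/r[2]
E
python3 - <<'E'
from h import *
for n in ["scene","side","wrist"]:
    c=camera(n);cv2.imwrite(f"pics/{n}0.png",c["img"][...,::-1]);print(n,[k for k in c],np.round(c["origin"],3),np.round(c["rotation"],3).tolist(),np.round(c["intrinsics"],1).tolist())
    for q in ["case","release","lid_window","tape_roll","cap","red_jar","pill_pot","small_pot"]:
        for r in recognise(q,n)[:3]: print(q,round(r["conf"],2),np.round(r["box"]))
print(bot.get_obs())
E
```

```text
scene ['img', 'intrinsics', 'origin', 'rotation'] [-0.227  0.576  0.826] [52.405, -0.255, -113.482] [[467.4, 0.0, 262.7], [0.0, 467.4, 187.1], [0.0, 0.0, 1.0]]
case 0.7 [206. 153. 339. 227.]
release 0.56 [292. 190. 309. 206.]
release 0.46 [249. 236. 264. 258.]
release 0.41 [352. 173. 368. 190.]
lid_window 0.95 [216. 154. 325. 200.]
tape_roll 0.66 [385. 204. 414. 236.]
tape_roll 0.64 [293. 191. 310. 208.]
cap 0.68 [284. 253. 296. 266.]
red_jar 0.73 [282. 257. 295. 266.]
red_jar 0.65 [138. 197. 191. 263.]
pill_pot 0.7 [186. 250. 201. 273.]
side ['img', 'intrinsics', 'origin', 'rotation'] [0.391 1.202 0.726] [58.007, -0.643, -166.761] [[423.1, 0.0, 255.1], [0.0, 423.1, 191.2], [0.0, 0.0, 1.0]]
case 0.86 [190. 157. 272. 231.]
release 0.36 [194. 158. 260. 211.]
lid_window 0.9 [194. 159. 264. 211.]
tape_roll 0.59 [310. 155. 328. 173.]
cap 0.6 [299. 219. 313. 228.]
cap 0.37 [203. 221. 249. 291.]
red_jar 0.67 [202. 220. 249. 290.]
pill_pot 0.71 [260. 250. 284. 274.]
small_pot 0.51 [312. 188. 322. 202.]
wrist ['img', 'intrinsics', 'origin', 'rotation'] [ 0.236 -0.502  0.373] [-17.351, -0.005, -72.689] [[312.4, 0.0, 254.2], [0.0, 312.4, 188.4], [0.0, 0.0, 1.0]]
{'time': 1.35, 'q': array([-7.27082778e+01,  4.97895827e+00,  1.00801434e+01,  9.50994412e+01,
       -3.27686225e-04,  8.99994008e+01]), 'qd': array([ 0.14941227, -0.01095552,  0.00827888, -0.03373956,  0.05425997,
       -0.02818675]), 'joint_efforts': array([ 1.40622338e-03, -5.20103073e+01,  4.64858401e+01,  1.81027073e-03,
        1.48608169e-04,  1.07822078e-05]), 'ee_pos': array([ 0.16348138, -0.52515097,  0.23130088]), 'tcp_rot': array([1.79998256e+02, 3.27704463e-04, 1.72923214e+01]), 'wrist_force': array([ 0.38630285, -0.29644575, -0.27469644]), 'torque': array([-0.04209589,  0.04202388,  0.04032941]), 'opening': 0.08580202804593866}
```

```bash
python3 - <<'E'
s=open('h.py').read()
s=s.replace("import numpy as np, cv2","import numpy as np, cv2\nfrom scipy.spatial.transform import Rotation as Ro\ndef RM(c): return Ro.from_euler('xyz',c['rotation'],degrees=True).as_matrix()").replace('np.array(c["rotation"])','RM(c)')
open('h.py','w').write(s)
import cv2
a=cv2.imread('pics/scene0.png')[130:300,120:440];cv2.imwrite('pics/s0c.png',cv2.resize(a,None,fx=2.5,fy=2.5,interpolation=cv2.INTER_CUBIC))
a=cv2.imread('pics/side0.png')[130:310,170:360];cv2.imwrite('pics/d0c.png',cv2.resize(a,None,fx=3,fy=3,interpolation=cv2.INTER_CUBIC))
E
```

```text
(no output)
```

View pics/s0c.png

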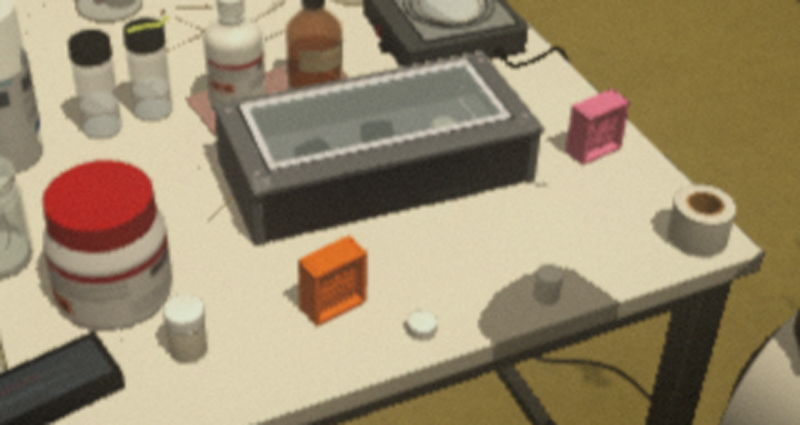

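View pics/d0c.png

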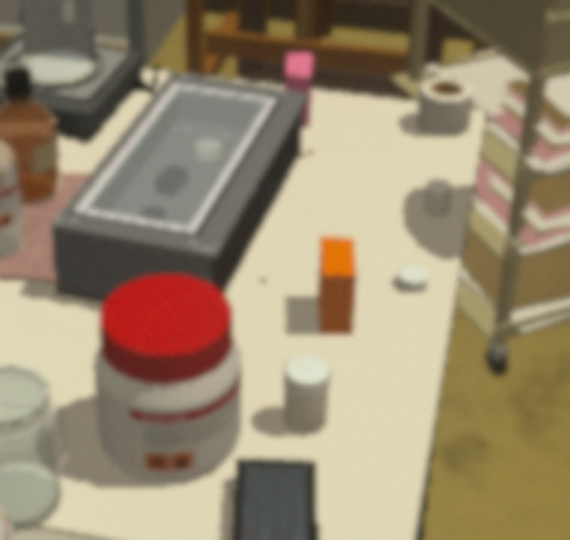

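View pics/scene0.png

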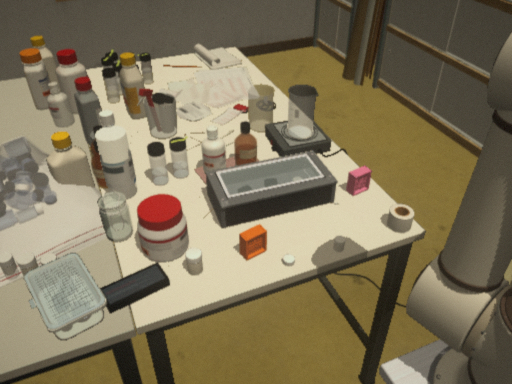

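View pics/side0.png

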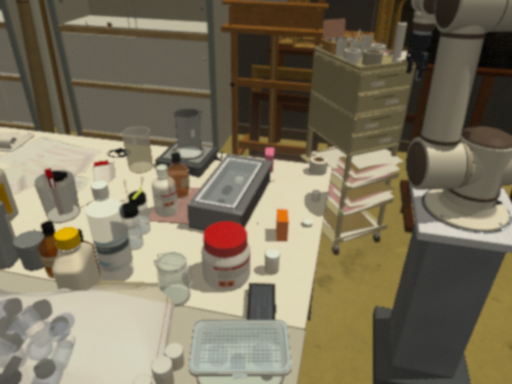

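```bash
cat > fit.py <<'E'
from h import *
from scipy.optimize import least_squares
import pickle
C={n:camera(n) for n in ["scene","side"]}
pickle.dump(C,open("cams.pkl","wb"))
P={"scene":[((-80,162,80),(221.2,206)),((-80,-162,80),(336.4,181.2)),((80,162,80),(207,172)),((80,-162,80),(314.8,153)),((-80,162,0),(224,226.4))],
"side":[((-80,162,80),(245,215)),((80,162,80),(189,206)),((80,162,0),(190,226.7)),((80,-162,80),(228,155)),((-80,-162,80),(272,160.7)),((-80,162,0),(241.7,229))]}
def T(p,X): 
    a=p[2];x,y,z=np.array(X)/1000.;return np.array([p[0]+np.cos(a)*x-np.sin(a)*y,p[1]+np.sin(a)*x+np.cos(a)*y,z])
f=lambda p:np.concatenate([proj(C[n],T(p,X))-uv for n in P for X,uv in P[n]])
r=least_squares(f,[.6,0,0],loss='soft_l1');print(r.x,np.degrees(r.x[2]));print(np.round(f(r.x).reshape(-1,2),1))
def base(n,u,v,z=0): print(n,np.round(atz(C["scene"],u,v,z),3))
base("smallpot base",339.,247);base("orange bl",253,258);base("orange L",246,250);base("orange R",267,248);base("cap",289,262)
for r_ in [("small_pot side",317,202)]: print(np.round(atz(C["side"],317,201,0),3), np.round(atz(C["side"],281,240,0),3))
vis=[]
for n in P:
    im=C[n]["img"][...,::-1].copy()
    im=cv2.resize(im,None,fx=3,fy=3)
    for X in [(sx*80,sy*162,z) for sx in(-1,1) for sy in(-1,1) for z in (0,80)]:
        cv2.circle(im,tuple(np.int32((proj(C[n],T(r.x,X))+.5)*3)),3,(0,0,255),-1)
    for y in (-150,-90,-30,30,90,150): cv2.circle(im,tuple(np.int32((proj(C[n],T(r.x,(-74,y,3)))+.5)*3)),2,(0,255,0),-1)
    vis.append(im[400:850,540:1100] if n=="scene" else im[400:850,500:1000])
cv2.imwrite("pics/fitA.png",vis[0]);cv2.imwrite("pics/fitB.png",vis[1])
E
python3 fit.py
```

```text
[ 0.69452762  0.14563587 -0.06535718] -3.7446908364043705
[[ 0.6  1.1]
 [ 2.8 -0.2]
 [-1.1 -0.5]
 [-0.8 -3. ]
 [-0.7  4.4]
 [-1.9 -1.1]
 [-1.3 -2.4]
 [-0.3  0.3]
 [ 0.3 -2.2]
 [ 2.2 -1. ]
 [ 1.5  8.7]]
smallpot base [0.457 0.068 0.   ]
orange bl [0.506 0.279 0.   ]
orange L [0.538 0.284 0.   ]
orange R [0.524 0.234 0.   ]
cap [0.46  0.205 0.   ]
[0.448 0.078 0.   ] [0.522 0.297 0.   ]
```

View pics/fitA.png

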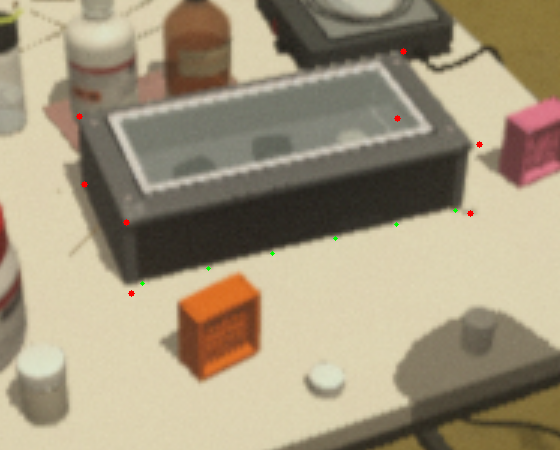

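View pics/fitB.png

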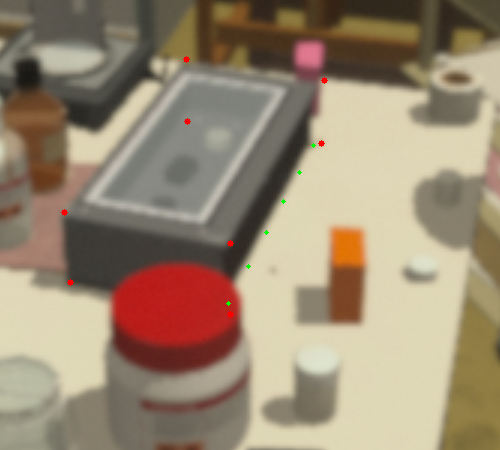

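```bash
python3 - <<'E'
import cv2
a=cv2.imread('pics/scene0.png')[145:235,200:345];cv2.imwrite('pics/s1c.png',cv2.resize(a,None,fx=5.5,fy=5.5,interpolation=cv2.INTER_CUBIC))
a=cv2.imread('pics/side0.png')[150:235,180:290];cv2.imwrite('pics/d1c.png',cv2.resize(a,None,fx=7,fy=7,interpolation=cv2.INTER_CUBIC))
E
```

```text
(no output)
```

View pics/s1c.png

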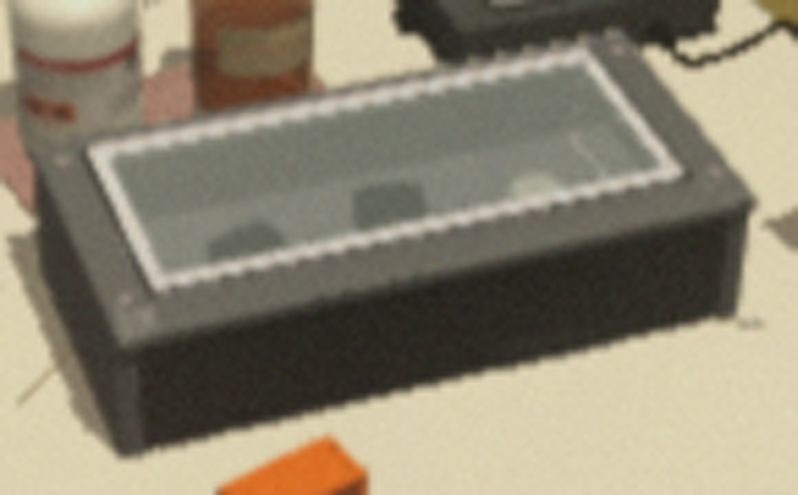

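View pics/d1c.png

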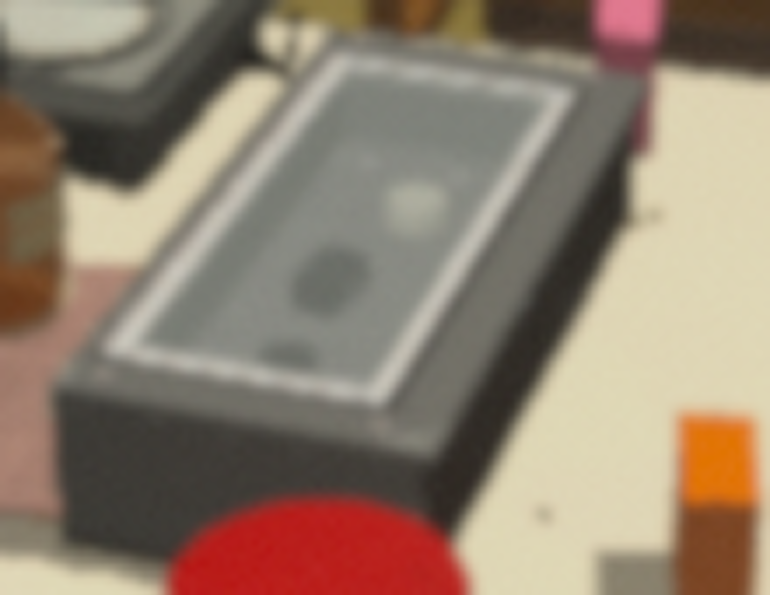

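```bash
cat > fit2.py <<'E'
from h import *
from scipy.optimize import least_squares
import pickle
C=pickle.load(open("cams.pkl","rb"))
P={"scene":[((-80,162,80),(221.5,205.9)),((-80,-162,80),(336.7,181)),((80,162,80),(206.9,173.2)),((80,-162,80),(314.2,151.9)),((-80,162,0),(222.7,228.1)),((-80,-162,0),(334.2,202.8))],
"side":[((-80,162,80),(242.1,215)),((80,162,80),(188.6,205)),((80,162,0),(189.7,227.1)),((80,-162,80),(228.6,155.7)),((-80,-162,80),(272.1,162.1)),((-80,-162,0),(269.7,180.7))]}
def T(p,X): 
    a=p[2];x,y,z=np.array(X)/1000.;return np.array([p[0]+np.cos(a)*x-np.sin(a)*y,p[1]+np.sin(a)*x+np.cos(a)*y,z+(p[3] if len(p)>3 else 0)])
for S in (["scene"],["side"],["scene","side"]):
  for p0 in ([.6,0,0],[.6,0,0,0],[.6,0,0,0,1]):
    def f(p):
        s=p[4] if len(p)>4 else 1
        return np.concatenate([proj(C[n],T(p[:4],np.array(X)*s))-uv for n in S for X,uv in P[n]])
    r=least_squares(f,p0);print(S,np.round(r.x,3),np.degrees(r.x[2]).round(1),"rms",np.sqrt((r.fun**2).mean()).round(2))
    if len(S)==2:print(np.round(r.fun.reshape(-1,2),1).tolist())
E
python3 fit2.py
```

```text
['scene'] [ 0.698  0.146 -0.072] -4.1 rms 1.39
['scene'] [ 0.719  0.136 -0.079 -0.02 ] -4.5 rms 0.89
['scene'] [ 2.374 -0.634 -0.079 -1.499  2.749] -4.5 rms 0.89
['side'] [ 0.696  0.151 -0.051] -2.9 rms 1.42
['side'] [ 0.708  0.11  -0.062 -0.029] -3.5 rms 0.78
['side'] [ 1.133 -1.35  -0.062 -1.038  2.337] -3.5 rms 0.78
['scene', 'side'] [ 0.697  0.148 -0.06 ] -3.5 rms 1.51
[[-0.5, 1.1], [1.4, -0.4], [-2.1, -1.7], [-1.4, -2.2], [-0.2, 2.6], [0.9, 0.9], [0.3, -0.8], [-1.7, -1.0], [-0.7, 0.4], [-1.4, -2.7], [1.2, -2.3], [2.8, 0.2]]
['scene', 'side'] [ 0.7    0.144 -0.062 -0.005] -3.6 rms 1.38
[[0.3, 1.4], [1.7, 0.2], [-1.1, -1.2], [-1.0, -1.6], [0.6, 2.8], [1.2, 1.4], [-0.6, -0.2], [-2.2, -0.4], [-1.3, 0.8], [-1.8, -2.0], [0.5, -1.5], [2.1, 0.9]]
['scene', 'side'] [ 0.698  0.146 -0.069 -0.002  0.974] -3.9 rms 1.0
[[0.9, 0.8], [-0.3, 0.6], [0.2, -1.1], [-1.9, -0.5], [1.2, 1.6], [-0.6, 1.3], [-0.9, -0.8], [-0.9, -0.9], [-0.0, -0.3], [-1.1, -1.2], [0.2, -0.7], [1.8, 1.2]]
```

```bash
cat > need.py <<'E'
from h import *
import sys
def need(pos,rpy,o=None):
    o=o or bot.get_obs()
    R=Ro.from_euler('xyz',rpy,degrees=True);Rc=Ro.from_euler('xyz',o["tcp_rot"],degrees=True)
    print("t",o["time"],"shift",np.round((np.array(pos)-o["ee_pos"])/.03,2),"turn",np.round(np.degrees((R*Rc.inv()).as_rotvec())/6,2),"F",np.round(o["wrist_force"],1),"pos",np.round(o["ee_pos"],4),"rot",np.round(o["tcp_rot"],1))
if __name__=="__main__":
    a=[float(x) for x in sys.argv[1:]];need(a[:3],a[3:])
E
python3 need.py .5 .03 .2 180 -36 -3.8
```

```text
t 1.45 shift [11.22 18.5  -1.04] turn [ 0.71 -5.99 -3.4 ] F [-0.7 -0.1 -0. ] pos [ 0.1635 -0.5251  0.2313] rot [180.    0.   17.3]
```

Request:
apply_moves(targets=[0.8, 1.4, 0, 0, 0, 0, 0, 1.6, 2.8, 0, 0, 0, 0, 0, 2.4, 4.2, 0, 0, 0, 0, 0, 3.2, 5.6, 0, 0, 0, 0, 0, 4, 7, 0, 0, 0, 0, 0])

```text
time: 1.95
ee_pos: [0.2839, -0.3135, 0.2314]
tcp_rot: [180.0, -0.0, 17.3]
wrist_force: [0.4, 0.1, -0.3]
opening: 0.0125
```

Request:
apply_moves(targets=[0.8, 1.4, 0, 0.1, -1.0, -0.6, 0, 1.6, 2.8, 0, 0.2, -2.0, -1.2, 0, 2.4, 4.2, 0, 0.4, -3, -1.8, 0, 3.2, 5.6, 0, 0.5, -4, -2.4, 0, 4, 7, 0, 0.6, -5, -3, 0])

```text
time: 2.45
ee_pos: [0.4041, -0.104, 0.2321]
tcp_rot: [179.4, -30.4, -1.2]
wrist_force: [-0.2, 0.1, 0.6]
opening: 0.0008
```

```bash
python3 need.py .51 .03 .15 180 -36 -3.8
```

```text
t 2.45 shift [ 3.53  4.47 -2.74] turn [ 0.04 -0.93 -0.37] F [-0.2  0.1  0.6] pos [ 0.4041 -0.104   0.2321] rot [179.4 -30.4  -1.2]
```

Request:
apply_moves(targets=[0.9, 1.1, -0.7, 0, -0.3, -0.1, 0, 1.8, 2.2, -1.4, 0, -0.6, -0.2, 0, 2.7, 3.3, -2.1, 0, -0.9, -0.4, 0, 3.5, 4.5, -2.7, 0, -0.9, -0.4, 0, 3.5, 4.5, -2.7, 0, -0.9, -0.4, 0])

```text
time: 2.95
ee_pos: [0.508, -0.0057, 0.1477]
tcp_rot: [179.3, -35.3, -0.2]
wrist_force: [-0.9, -0.2, -0.1]
opening: -0.0
```

```bash
python3 need.py .56 .03 .1 180 -36 -3.8; python3 - <<'E'
from h import *
for n in ["wrist","scene"]:
    c=camera(n);cv2.imwrite(f"pics/{n}1.png",c["img"][...,::-1])
    if n=="wrist":
        print(c["origin"],c["rotation"])
        a=np.radians(-3.8)
        for y in(-162,0,162):
            for z in (0,80): print(y,z,np.round(proj(c,[.697+np.cos(a)*-.08-np.sin(a)*y/1e3,.146-.08*np.sin(a)+np.cos(a)*y/1e3,z/1e3]),1))
E
```

```text
t 2.95 shift [ 1.73  1.19 -1.59] turn [ 0.09 -0.12 -0.53] F [-0.9 -0.2 -0.1] pos [ 0.508  -0.0057  0.1477] rot [179.3 -35.3  -0.2]
[ 0.48753956 -0.0033522   0.30716792] [ 17.95310676  -0.54777643 -90.58735618]
-162 0 [256.8 170.9]
-162 80 [258.6 135.1]
0 0 [103.8 162.3]
0 80 [ 59.8 124.2]
162 0 [-48.  153.9]
162 80 [-137.   113.4]
```

View pics/wrist1.png

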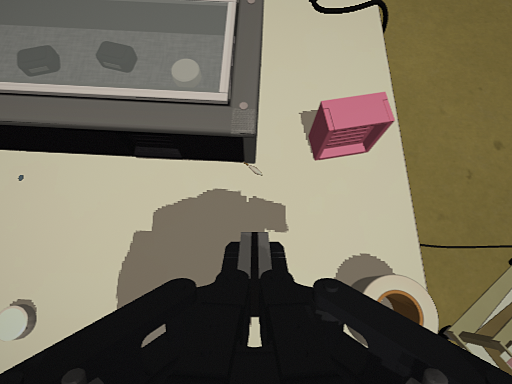

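View pics/scene1.png

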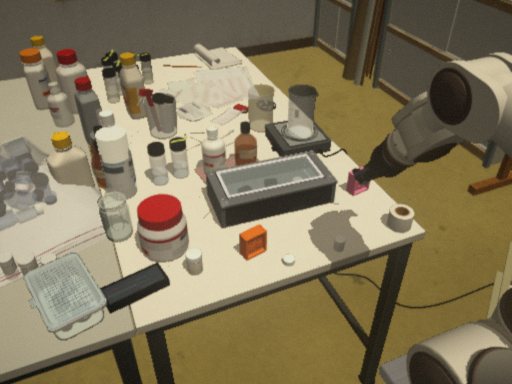

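```bash
python3 - <<'E'
import cv2
a=cv2.imread('pics/wrist1.png')[95:185,0:270];a=cv2.convertScaleAbs(a,alpha=1.8,beta=20);cv2.imwrite('pics/w1c.png',cv2.resize(a,None,fx=2.9,fy=2.9,interpolation=cv2.INTER_CUBIC))
E
```

```text
(no output)
```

View pics/w1c.png

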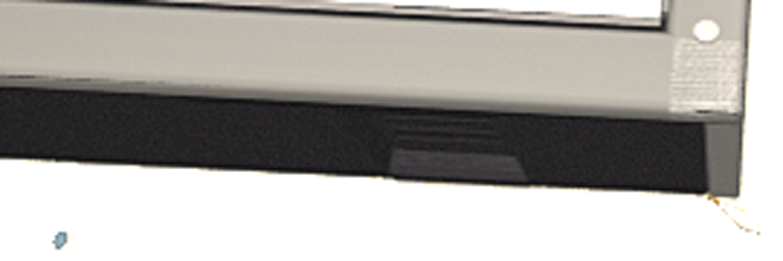

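```bash
python3 - <<'E'
from h import *
c=camera("wrist")
def W(x,y,z,cx=.697,cy=.146,a=np.radians(-3.8)):
    x,y,z=x/1e3,y/1e3,z/1e3;return [cx+np.cos(a)*x-np.sin(a)*y,cy+x*np.sin(a)+np.cos(a)*y,z]
print(bot.get_obs()["ee_pos"],c["origin"])
for y in (-150,-145,-95,-85,-35,-25): print(y,np.round(proj(c,W(-74,y,5)),1),np.round(proj(c,W(-80,y,80)),1))
cv2.imwrite("pics/wrist2.png",c["img"][...,::-1])
for v in (160,150): print(np.round(atz(c,135,155,.009),4),np.round(atz(c,181,157,.009),4))
print(np.round(atz(c,243,160,.0),4), np.round(proj(c,W(-80,-162,80)),1))
E
```

```text
[ 0.50795311 -0.00747498  0.15073499] [ 0.48717918 -0.00456286  0.30914763]
-150 [244.3 164. ] [242.  135.5]
-145 [239.6 163.7] [235.9 135.2]
-95 [192.1 161.2] [174.8 132. ]
-85 [182.7 160.7] [162.7 131.3]
-35 [135.3 158.2] [101.8 128.1]
-25 [125.9 157.7] [ 89.7 127.5]
[0.6227 0.1151 0.009 ] [0.62   0.0671 0.009 ]
[0.6227 0.1151 0.009 ] [0.62   0.0671 0.009 ]
[0.6199 0.0028 0.    ] [256.7 136.3]
```

View pics/wrist2.png

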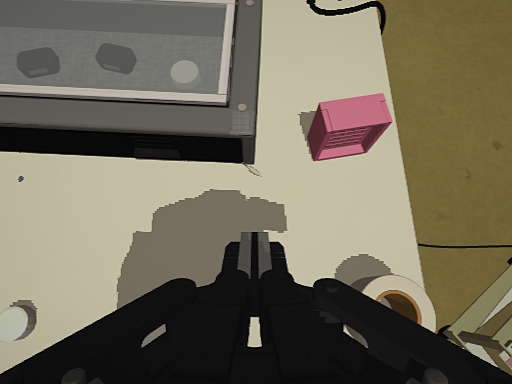

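Request:
apply_moves(targets=[0.5, 0.9, -0.2, 0.1, -0.1, -0.3, 0, 1.0, 1.8, -0.5, 0.1, -0.1, -0.5, 0, 1.4, 2.7, -0.8, 0.1, -0.1, -0.5, 0, 1.4, 3.5, -1, 0.1, -0.1, -0.5, 0, 1.4, 3.5, -1, 0.1, -0.1, -0.5, 0])

```text
time: 3.6
ee_pos: [0.5499, 0.0042, 0.1222]
tcp_rot: [179.5, -36.0, 0.8]
wrist_force: [0.1, 0.6, -1.0]
opening: 0.0001
```

```bash
python3 need.py .56 .095 .028 180 -36 -3.8
```

```text
t 3.6 shift [ 0.34  3.03 -3.14] turn [ 0.07  0.   -0.71] F [ 0.1  0.6 -1. ] pos [0.5499 0.0042 0.1222] rot [179.5 -36.    0.8]
```

```bash
python3 -c "
from workcell import bot
import numpy as np
o=bot.get_obs();print(np.round(o['q'],1),np.round(o['qd'],1),o['ee_pos'])"
```

```text
[  0.7 -31.7 -41.   44.7  -0.5 179.9] [ 1.3  2.3 -1.  -3.6 -0.3 -0. ] [0.54990829 0.00415575 0.12219285]
```

Request:
apply_moves(targets=[0, 1.5, 0, 0, 0, 0, 0, 0, 1.5, 0, 0, 0, 0, 0])

```text
time: 3.8
ee_pos: [0.5513, 0.026, 0.1227]
tcp_rot: [179.2, -36.1, 3.2]
wrist_force: [0.2, -0.3, 0.4]
opening: 0.0005
```

```bash
python3 -c "
from workcell import bot
import numpy as np
o=bot.get_obs();print(np.round(o['q'],1),np.round(o['qd'],1),o['ee_pos'],o['tcp_rot'])"
```

```text
[  3.1 -31.4 -40.8  44.5  -0.8 179.9] [-1.2 -0.3 -0.   0.1 -0.4  0. ] [0.55126749 0.02600227 0.12274888] [179.1764375  -36.09319169   3.17422722]
```

Request:
apply_moves(targets=[0, 0.4, 0, 0, 0, 0.9, 0, 0, 0.9, 0, 0, 0, 1.5, 0, 0, 1.4, 0, 0, 0, 2, 0, 0, 1.9, 0, 0, 0, 2, 0, 0, 2.2, 0, 0, 0, 2, 0])

```text
time: 4.3
ee_pos: [0.5514, 0.0918, 0.1227]
tcp_rot: [179.2, -36.1, 15.1]
wrist_force: [0.2, -0.1, -0.6]
opening: 0.0001
```

```bash
python3 need.py .555 .092 .028 180 -36 14;python3 -c "
from workcell import bot
import numpy as np
o=bot.get_obs();print(np.round(o['q'],1))"
```

```text
t 4.3 shift [ 0.12  0.01 -3.16] turn [ 0.1   0.04 -0.1 ] F [ 0.2 -0.1 -0.6] pos [0.5514 0.0918 0.1227] rot [179.2 -36.1  15.1]
[  7.6 -30.  -40.   44.1   3.6 174. ]
```

Request:
apply_moves(targets=[0, 0, -0.8, 0, 0, 0, 0, 0, 0, -1.6, 0, 0, 0, 0, 0, 0, -2.4, 0, 0, 0, 0, 0, 0, -3.1, 0, 0, 0, 0, 0, 0, -3.1, 0, 0, 0, 0])

```text
time: 4.8
ee_pos: [0.5493, 0.0911, 0.0256]
tcp_rot: [179.2, -35.8, 15.1]
wrist_force: [-0.3, -0.7, -0.2]
opening: -0.0002
```

```bash
python3 - <<'E'
from h import *
print(np.round(bot.get_obs()["q"],1))
for n in ["wrist","scene","side"]:
    c=camera(n);cv2.imwrite(f"pics/{n}3.png",c["img"][...,::-1])
a=cv2.imread('pics/scene3.png')[120:290,170:420];b=cv2.imread('pics/wrist3.png')[60:260,50:350]
cv2.imwrite('pics/s3c.png',cv2.resize(a,None,fx=3,fy=3,interpolation=cv2.INTER_CUBIC))
cv2.imwrite('pics/w3c.png',cv2.convertScaleAbs(cv2.resize(b,None,fx=2.5,fy=2.5,interpolation=cv2.INTER_CUBIC),alpha=1.6,beta=10))
E
```

```text
[  7.6 -26.5 -48.6  32.3   3.6 173.9]
```

View pics/s3c.png

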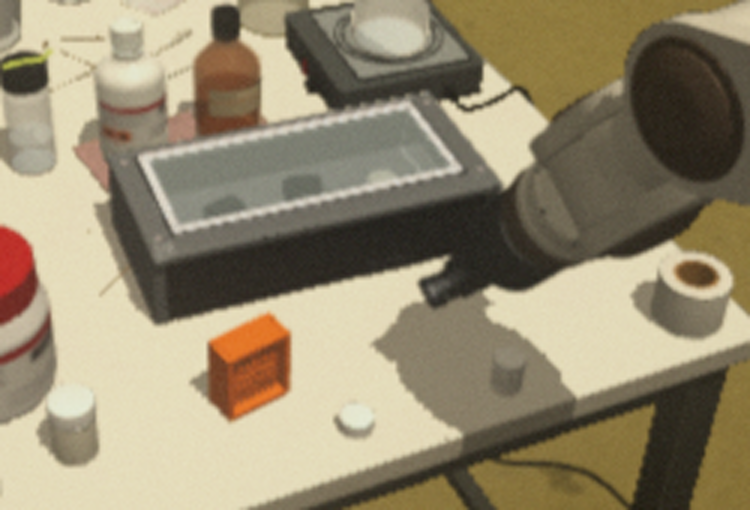

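View pics/w3c.png

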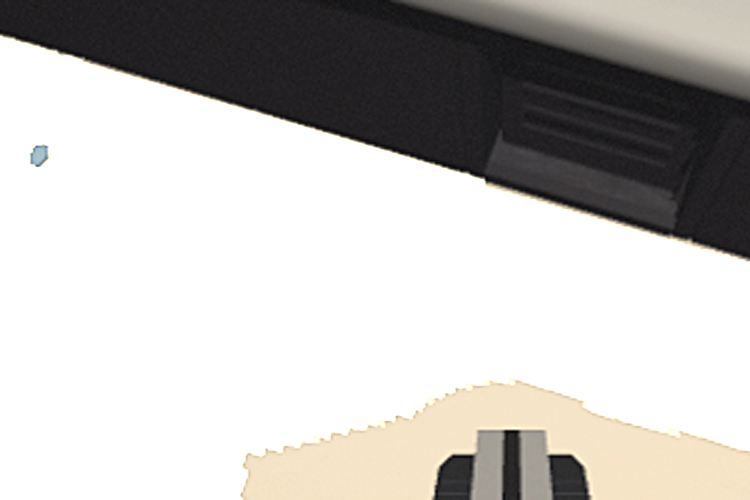

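Request:
apply_moves(targets=[0.5, 0, 0, 0, 0, 0, 0, 1.0, 0, 0, 0, 0, 0, 0, 1.5, 0, 0, 0, 0, 0, 0, 1.5, 0, 0, 0, 0, 0, 0])

```text
time: 5.35
ee_pos: [0.5986, 0.0913, 0.0319]
tcp_rot: [179.1, -36.3, 15.1]
wrist_force: [0.0, 0.3, -0.2]
opening: -0.0002
```

Request:
apply_moves(targets=[0.1, 0, 0, 0, 0, 0, 0, 0.2, 0, 0, 0, 0, 0, 0, 0.3, 0, 0, 0, 0, 0, 0, 0.4, 0, 0, 0, 0, 0, 0, 0.4, 0, 0, 0, 0, 0, 0])

```text
time: 5.85
ee_pos: [0.6087, 0.0912, 0.0296]
tcp_rot: [179.2, -36.1, 15.1]
wrist_force: [-0.2, 0.3, -0.6]
opening: 0.0001
```

Request:
apply_moves(targets=[0.1, 0, -0.1, 0, 0, 0, 0, 0.2, 0, -0.2, 0, 0, 0, 0, 0.2, 0, -0.2, 0, 0, 0, 0])

```text
time: 6.15
ee_pos: [0.6143, 0.0911, 0.0226]
tcp_rot: [179.2, -36.0, 15.1]
wrist_force: [0.2, 0.4, -0.0]
opening: 0.0001
```

```bash
python3 - <<'E'
from h import *
for n in ["wrist"]:
    c=camera(n);cv2.imwrite(f"pics/{n}4.png",c["img"][...,::-1])
b=cv2.imread('pics/wrist4.png')[100:300,120:390]
cv2.imwrite('pics/w4c.png',cv2.convertScaleAbs(cv2.resize(b,None,fx=2.8,fy=2.8,interpolation=cv2.INTER_CUBIC),alpha=1.8,beta=15))
E
```

```text
(no output)
```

View pics/w4c.png

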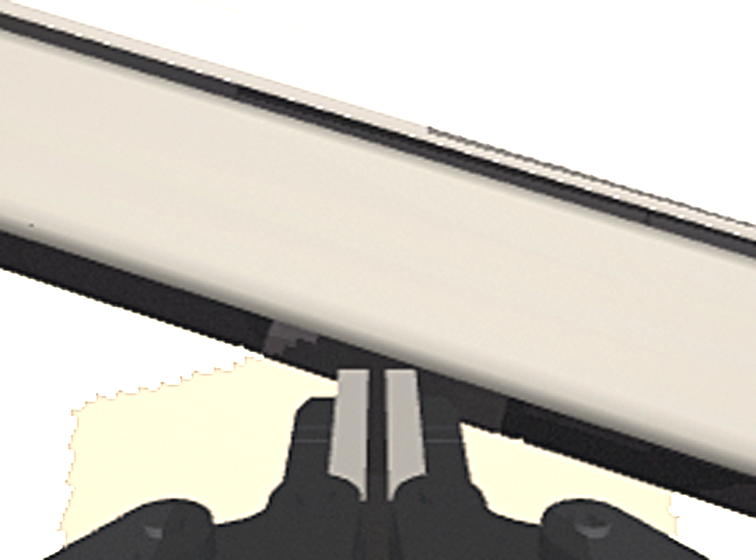

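Request:
apply_moves(targets=[0.1, 0, 0.05, 0, 0, 0, 0, 0.1, 0, 0.05, 0, 0, 0, 0])

```text
time: 6.4
ee_pos: [0.6179, 0.0912, 0.0255]
tcp_rot: [179.2, -36.1, 15.1]
wrist_force: [-0.7, -0.4, 0.0]
opening: -0.0001
```

Request:
apply_moves(targets=[0.1, 0, 0, 0, 0, 0, 0, 0.1, 0, 0, 0, 0, 0, 0])

```text
time: 6.6
ee_pos: [0.6208, 0.0912, 0.0252]
tcp_rot: [179.2, -36.1, 15.1]
wrist_force: [0.3, 0.8, 0.2]
opening: 0.0002
```

Request:
apply_moves(targets=[0.1, 0, 0, 0, 0, 0, 0, 0.1, 0, 0, 0, 0, 0, 0])

```text
time: 6.8
ee_pos: [0.6231, 0.0912, 0.0244]
tcp_rot: [179.2, -36.0, 15.1]
wrist_force: [-5.4, 0.1, 1.8]
opening: 0.0001
```

Request:
apply_moves(targets=[0.1, 0, 0, 0, 0, 0, 0, 0.1, 0, 0, 0, 0, 0, 0])

```text
time: 7.0
ee_pos: [0.6241, 0.0912, 0.0221]
tcp_rot: [179.3, -35.7, 15.0]
wrist_force: [-11.5, 0.2, -1.5]
opening: -0.0
```

Request:
apply_moves(targets=[0.1, 0, 0, 0, 0, 0, 0, 0.1, 0, 0, 0, 0, 0, 0])

```text
time: 7.2
ee_pos: [0.6252, 0.0911, 0.0197]
tcp_rot: [179.3, -35.5, 15.0]
wrist_force: [-14.6, -0.0, -5.9]
opening: 0.0
```

```bash
python3 - <<'E'
from h import *
for n in ["wrist","scene"]:
    c=camera(n);cv2.imwrite(f"pics/{n}5.png",c["img"][...,::-1])
b=cv2.imread('pics/wrist5.png')[100:300,120:390]
cv2.imwrite('pics/w5c.png',cv2.convertScaleAbs(cv2.resize(b,None,fx=2.8,fy=2.8,interpolation=cv2.INTER_CUBIC),alpha=1.8,beta=15))
a=cv2.imread('pics/scene5.png')[130:250,190:390]
cv2.imwrite('pics/s5c.png',cv2.resize(a,None,fx=4,fy=4,interpolation=cv2.INTER_CUBIC))
print(bot.get_obs()["wrist_force"],bot.get_obs()["ee_pos"])
E
```

```text
[-15.07126275   0.10680542  -5.17926455] [0.62518685 0.09104231 0.01959104]
```

View pics/w5c.png

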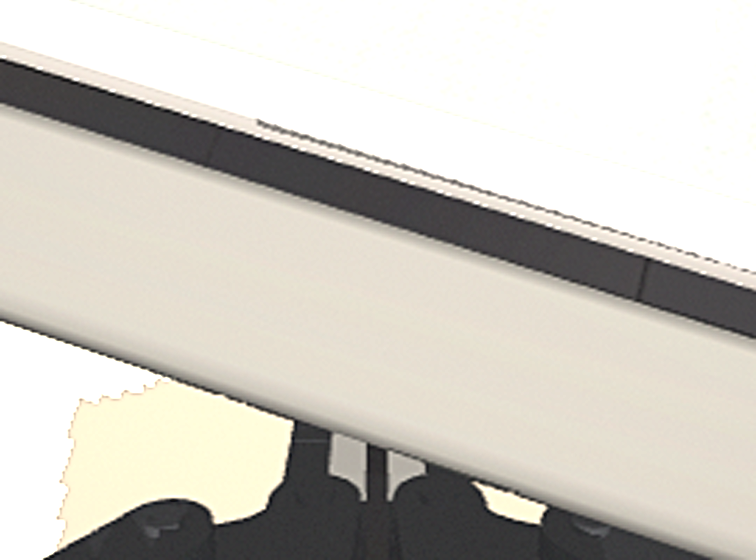

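View pics/s5c.png

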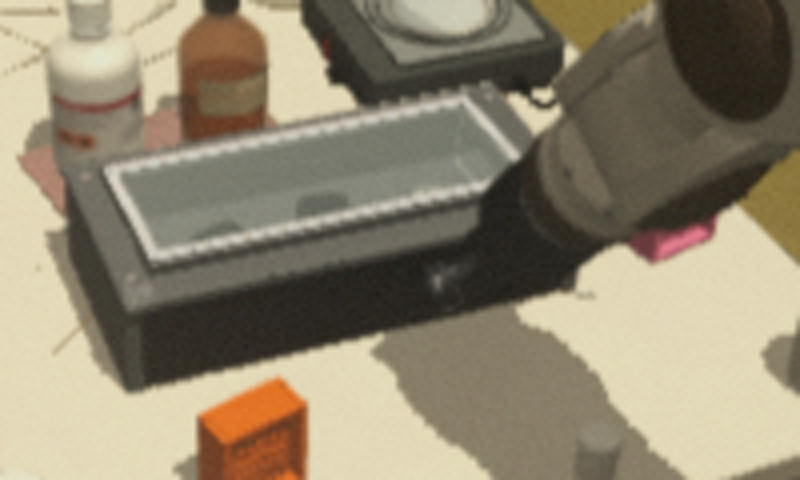

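Request:
apply_moves(targets=[-0.3, 0, -0.1, 0, 0, 0, 0, -0.3, 0, -0.2, 0.17, -0.64, 0, 0, -0.3, 0, -0.2, 0.17, -0.64, 0, 0])

```text
time: 7.6
ee_pos: [0.6185, 0.0909, 0.0166]
tcp_rot: [179.2, -40.0, 15.1]
wrist_force: [-1.6, 0.0, -0.7]
opening: 0.0002
```

Request:
apply_moves(targets=[0.1, 0, 0, 0, 0, 0, 0, 0.2, 0, 0, 0, 0, 0, 0, 0.2, 0, 0, 0, 0, 0, 0])

```text
time: 7.9
ee_pos: [0.6272, 0.0911, 0.0196]
tcp_rot: [179.1, -40.0, 15.1]
wrist_force: [-3.2, -0.9, 2.1]
opening: -0.0002
```

Request:
apply_moves(targets=[0.1, 0, 0, 0, 0, 0, 0, 0.1, 0, 0, 0, 0, 0, 0])

```text
time: 8.1
ee_pos: [0.6285, 0.0912, 0.0181]
tcp_rot: [179.2, -39.9, 15.1]
wrist_force: [-19.6, -2.5, 9.2]
opening: 0.0001
```

Request:
apply_moves(targets=[0.1, 0, 0, 0, 0, 0, 0, 0.1, 0, 0, 0, 0, 0, 0])

```text
time: 8.3
ee_pos: [0.6292, 0.0913, 0.016]
tcp_rot: [179.3, -39.6, 15.1]
wrist_force: [-40.0, -3.9, 16.9]
opening: -0.0005
```

```bash
python3 - <<'E'
from h import *
for n in ["side","scene"]:
    c=camera(n);cv2.imwrite(f"pics/{n}6.png",c["img"][...,::-1])
b=cv2.imread('pics/side6.png')[145:240,180:300]
b0=cv2.imread('pics/side0.png')[145:240,180:300]
cv2.imwrite('pics/d6c.png',cv2.resize(cv2.hconcat([b0,b]),None,fx=3.3,fy=3.3,interpolation=cv2.INTER_CUBIC))
a=cv2.imread('pics/scene6.png')[130:250,190:390]
cv2.imwrite('pics/s6c.png',cv2.resize(a,None,fx=4,fy=4,interpolation=cv2.INTER_CUBIC))
print(bot.get_obs()["wrist_force"],bot.get_obs()["ee_pos"])
E
```

```text
[-39.62239245  -2.99447672  17.37585404] [0.62918174 0.09131655 0.01602349]
```

View pics/d6c.png

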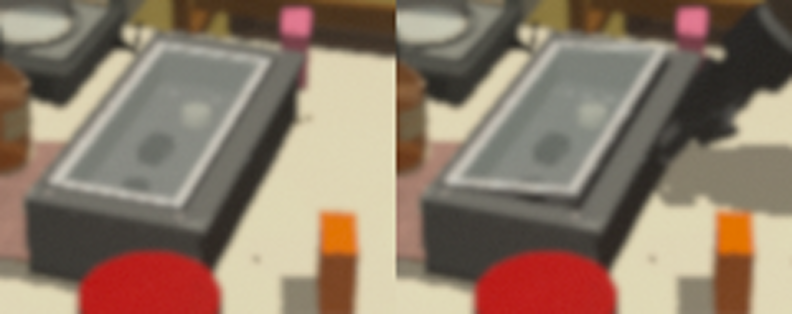

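View pics/s6c.png

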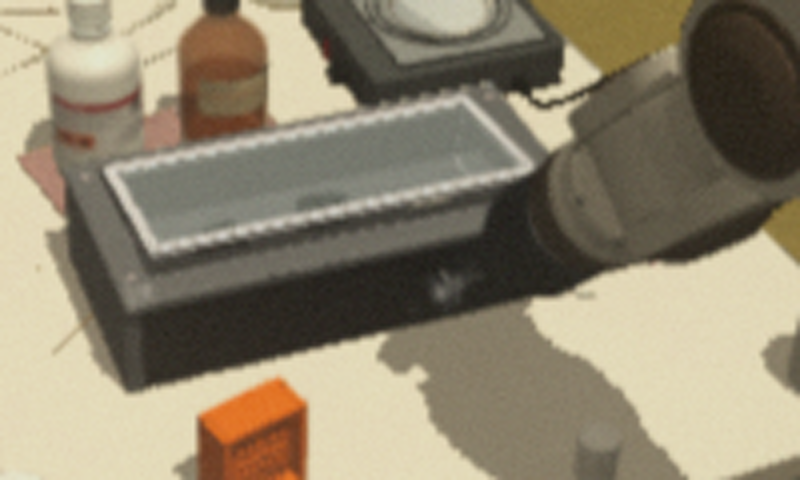

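Request:
apply_moves(targets=[-0.2, 0, 0, 0, 0, 0, 0, -0.5, 0, 0, 0, 0, 0, 0, -1.0, 0, 0, 0, 0, 0, 0, -1.6, 0, 0.1, 0, 0, 0, 0, -2.2, 0, 0.3, 0, 0, 0, 0])

```text
time: 8.9
ee_pos: [0.5658, 0.0912, 0.028]
tcp_rot: [179.1, -40.0, 15.1]
wrist_force: [-0.0, 0.2, 0.0]
opening: -0.0003
```

Request:
apply_moves(targets=[-0.3, 0, 0.6, 0, 0, 0, 0, -0.6, 0, 1.4, 0, 0, 0, 0, -0.9, 0, 2.4, 0, 0, 0, 0, -1.2, 0, 3.4, 0, 0, 0, 0, -1.2, 0, 4, 0, 0, 0, 0])

```text
time: 9.4
ee_pos: [0.5306, 0.0913, 0.1521]
tcp_rot: [179.1, -40.3, 15.1]
wrist_force: [0.3, -1.2, 0.8]
opening: -0.0
```

```bash
python3 - <<'E'
from h import *
C={}
for n in ["side","scene","wrist"]:
    c=camera(n);C[n]=c;cv2.imwrite(f"pics/{n}7.png",c["img"][...,::-1])
c=C["scene"]
# predicted lid front corners at angle th
def W(x,y,z,cx=.697,cy=.146,a=np.radians(-3.8)):
    return [cx+np.cos(a)*x-np.sin(a)*y,cy+x*np.sin(a)+np.cos(a)*y,z]
for th in (0,.08,.11):
    print(th,[np.round(proj(C[n],W(.068-.113*np.cos(th),.136,.078+.113*np.sin(th))),1).tolist() for n in ("scene","side")])
b=cv2.imread('pics/side7.png')[145:240,180:300]
cv2.imwrite('pics/d7c.png',cv2.resize(b,None,fx=6,fy=6,interpolation=cv2.INTER_CUBIC))
a=cv2.imread('pics/scene7.png')[120:290,120:420]
cv2.imwrite('pics/s7c.png',cv2.resize(a,None,fx=2.6,fy=2.6,interpolation=cv2.INTER_CUBIC))
E
```

```text
0 [[227.5, 196.6], [232.9, 207.0]]
0.08 [[227.3, 193.8], [232.7, 204.2]]
0.11 [[227.2, 192.6], [232.6, 203.1]]
```

View pics/d7c.png

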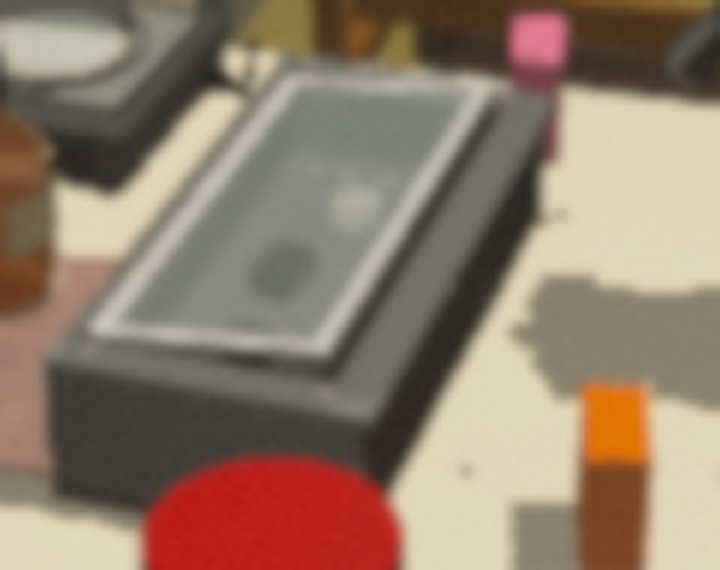

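View pics/s7c.png

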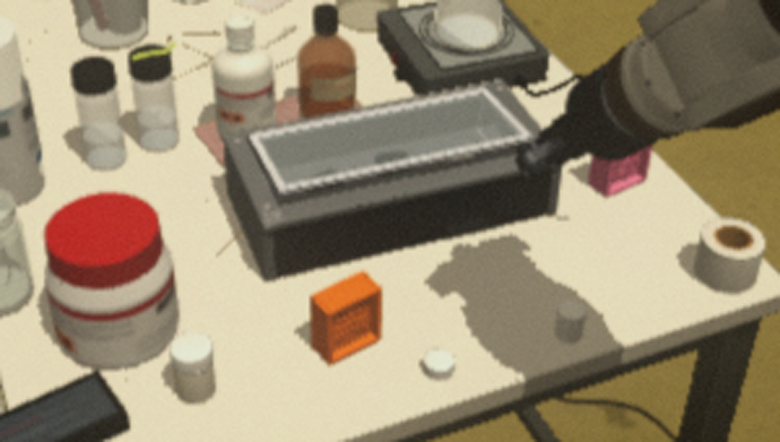

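View pics/wrist7.png

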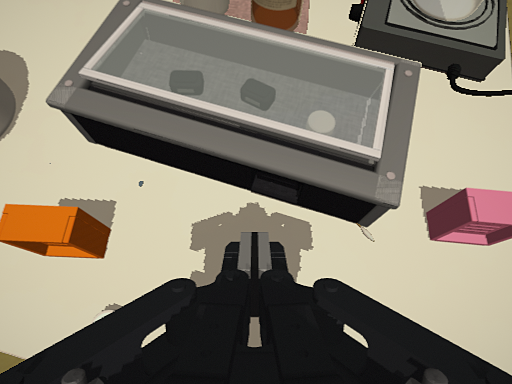

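```bash
python3 - <<'E'
from h import *
import pickle
C=pickle.load(open("cams.pkl","rb"))
def W(x,y,z,cx=.697,cy=.146,a=np.radians(-3.8)):
    return [cx+np.cos(a)*x-np.sin(a)*y,cy+x*np.sin(a)+np.cos(a)*y,z]
for n in ("scene","side"):
    c=C[n];A=cv2.imread(f'pics/{n}0.png',0).astype(float);B=cv2.imread(f'pics/{n}7.png',0).astype(float)
    F=lambda th,y:proj(c,W(.068-.109*np.cos(th),y,.078+.109*np.sin(th)))
    for y in (.11,.08,.05,.02,-.01):
        p0=F(0,y);d=F(.11,y)-p0
        # profile along displacement direction (image vertical), 
        t=np.arange(-1.5,2.5,.02);g=p0[None]+t[:,None]*d[None]
        pr=lambda I:cv2.GaussianBlur(cv2.remap(I.astype(np.float32),g[:,0].astype(np.float32)[None],g[:,1].astype(np.float32)[None],cv2.INTER_CUBIC),(0,0),8)[0]
        a,b=pr(A),pr(B);print(n,y,"peak before/after (units of 0.11 rad)",t[a.argmax()].round(2),t[b.argmax()].round(2),"angle",((t[b.argmax()]-t[a.argmax()])*.11).round(3))
E
```

```text
scene 0.11 peak before/after (units of 0.11 rad) -0.12 0.92 angle 0.114
scene 0.08 peak before/after (units of 0.11 rad) -0.18 0.92 angle 0.121
scene 0.05 peak before/after (units of 0.11 rad) -0.1 0.96 angle 0.117
scene 0.02 peak before/after (units of 0.11 rad) -0.16 0.88 angle 0.114
scene -0.01 peak before/after (units of 0.11 rad) -0.16 0.94 angle 0.121
side 0.11 peak before/after (units of 0.11 rad) -0.48 0.62 angle 0.121
side 0.08 peak before/after (units of 0.11 rad) -0.44 0.62 angle 0.117
side 0.05 peak before/after (units of 0.11 rad) -0.46 0.66 angle 0.123
side 0.02 peak before/after (units of 0.11 rad) -0.44 0.6 angle 0.114
side -0.01 peak before/after (units of 0.11 rad) -0.44 0.66 angle 0.121
```

The lid measures about 0.115 rad in both cameras, which is fully ajar. The hand is clear and nothing has moved, so I'm handing in.

```bash
python3 -c "
from workcell import bot
o=bot.get_obs();print(o['time'],o['wrist_force'],o['qd'].round(2));bot.job_done()"
```

```text
9.55 [ 0.32406399 -0.5042614  -0.51530709] [ 0.02  1.4  -2.8  -0.28  0.14  0.01]
the job is handed in; nothing more can be done
```

The release pad is pressed in, the lid stands ajar, the hand is clear, and the job was handed in at 9.55 s; no verdict was reported.

- **Finding the notch:** I saw it rather than felt for it. The wrist picture showed the ribbed pad in the panel at case y = -60 mm, and the shut fingertip went straight in there. The other panels were not felt.
- **First push:** At a lean of 36° it met extra resistance, probably the finger wedging against the lip. I backed off, leaned to 40° and lowered the tip a few millimetres.
- **Second push:** The force rose steeply to 40 N at the end of travel. That reading is at the fingertip, and I took it as the pad's end stop.
- **Lid angle:** Comparing pictures from before and after, the scene and side cameras both put it at about 0.11–0.12 rad. The target was 0.08 and full travel is 0.11. The pad's own depth was not measured.
- **Contacts:** The wrist force is back to about zero. By eye, the bystanders that show in the last pictures had not moved, but I did not measure their positions.
- **What did not go as planned:** The last joint reached its range, so the hand stayed about 19° off square to the face. My fitted corners for the case were also 1–2 pixels out. Neither stopped the press.

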